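# Start up the film winder

## Task

Start up the film winder with the closed fingers: press the dotted end of the white rocker (power) fully down, then press the dotted end of the yellow rocker (brake release) fully down, and then push the green start button all the way in, keep it in for at least half a second and let it come up again. Keep to this order, do not press the red stop button, and leave the orange film core, the black loupe and the film tin where they stand.

Things in the scene. Friction and masses are not known exactly. Their poses are not given: they have to be found in the camera images.
- winder: Film winder fixed to the bench; origin on the table under the centre of its grey control deck (190 mm in x, 380 mm in y, top 50 mm above the table). x points from the deck's front edge to the reel plates, y left, z up. Four black units 92 x 66 x 8 mm sit on the deck in a row at x = -35 mm, y = -126, -42, 42, 126 mm: two rockers and two buttons, in any order.
- deck_rear (a point): Middle of the control deck's rear top edge, 95 mm behind the deck's centre; axes as the winder's. From here back stands the winder's blue body (330 mm in x, 660 mm in y, 45 mm high) with two plates of 150 mm radius centred 165 mm further back at y = +165 mm (roll of film) and -165 mm (yellow core), up to 110 mm above the table, and a white guide roller (20 mm diameter, 100 mm high) 30 mm back.
- power (a joint): White paddle rocker (bench power), 66 mm along the winder's x, 36 mm across, 8 mm thick, hinged at its middle 68 mm above the table. Radians: 0 = off (half with the black dot tilted up 0.17 rad), 0.34 = on (dotted half tilted down 0.17 rad, at its stop). No spring: stays where it is left; about 4 N on the dot moves it. Starts off or nearly so.
- power_dot (a point): The black dot (10 mm) on the white rocker's top face, 24 mm from the hinge line and midway across; push down here. It is about 80 mm above the table when off and 72 mm when on; it lies on the far half, away from the control deck's front edge. Its z axis is the face's outward normal, its y axis runs along the hinge.
- brake (a joint): Yellow paddle rocker (reel brake release), 66 mm along the winder's x, 36 mm across, 8 mm thick, hinged at its middle 68 mm above the table. Radians: 0 = off (half with the black dot tilted up 0.17 rad), 0.34 = on (dotted half tilted down 0.17 rad, at its stop). No spring: stays where it is left; about 4 N on the dot moves it. Starts off or nearly so.
- brake_dot (a point): The black dot (10 mm) on the yellow rocker's top face, 24 mm from the hinge line and midway across; push down here. It is about 80 mm above the table when off and 72 mm when on; it lies on the far half, away from the control deck's front edge. Its z axis is the face's outward normal, its y axis runs along the hinge.
- start (a joint): Green round push button (start), cap 32 mm in diameter standing 14 mm proud of a 42 mm steel ring. Joint value in m: 0 = up, 0.006 = fully down. Spring return: about 2 N to start, 6 N fully down.
- start_top (a point): Centre of the green button's top face: 78 mm above the table when up, 72 mm when fully down. Its z axis points up.
- stop (a joint): Red round push button (stop; not to be pressed), cap 32 mm in diameter standing 14 mm proud of a 42 mm steel ring. Joint value in m: 0 = up, 0.006 = fully down. Spring return: about 2 N to start, 6 N fully down.
- stop_top (a point): Centre of the red button's top face: 78 mm above the table when up, 72 mm when fully down. Its z axis points up.
- core: Loose orange plastic film core (ring 50 mm outside diameter, 34 mm bore, 35 mm tall) standing on the back of the control deck about 92 mm behind the line of the controls; origin at the centre of its underside, z up. Not to be moved.
- loupe: Loose black loupe, 42 mm diameter, 48 mm tall, standing on the table to the left of the deck; origin at the centre of its underside, z up. Not to be moved.
- tin: Loose round metal film tin, 102 mm diameter, 23 mm tall, on the table to the right of the deck; origin at the centre of its underside, z up. Not to be moved.

How it is judged:
On the way, in this order (a step that is already met when the one before it is completed fails the run):
1. the white rocker's dotted end is fully down (over 0.28 of 0.34 rad) (value of joint power above 0.28 rad), for 0.1 s.
2. the yellow rocker's dotted end is fully down (over 0.28 of 0.34 rad) (value of joint brake above 0.28 rad), for 0.1 s.
3. the green button is pushed in by more than 4.5 of 6 mm for half a second (value of joint start above 0.0045 m), for 0.5 s.
At the end, for the whole second after the job is handed in: Both rockers are on (over 0.28 rad), the green and red buttons are up (within 1 mm), and core, loupe and tin rest within 15 mm of where they started (value of joint each of power, brake above 0.28 rad and value of joint each of start, stop below 0.001 m and distance of each of core, loupe, tin from where it was at the start of the episode below 0.015 m and linear speed of each of core, loupe, tin below 0.02 m/s); the robot touches nothing.
It fails at once if the yellow rocker is pressed (over 0.15 rad) while the white one is not on (value of joint brake above 0.15 rad and value of joint power below 0.25 rad).
It fails at once if the green button is pressed (over 3 mm) while a rocker is not on (value of joint start above 0.003 m and value of joint any of power, brake below 0.25 rad).
It fails at once if the red stop button is pressed (over 2 mm) (value of joint stop above 0.002 m).
It fails at once if the core, loupe or tin is lifted, carried or pushed more than 15 mm (distance of any of core, loupe, tin from where it was at the start of the episode above 0.015 m).
It also fails if it takes over 38 s, if anything falls off the work surface, if the arm or the gripper's body presses on something with over 40 N, if the wrist force passes 120 N, or if a joint passes its speed limit or range.

## Robot

A 6-joint arm with a two-finger parallel gripper is mounted at the origin on the work surface. World frame = base frame: x ahead of the robot, y to its left, z up, the work surface at z = 0. Lengths are in m, angles in rad, forces in N, time in s.
With the tool pointing down it reaches from about 0.25 to 0.725 m from the base axis. Payload 4 kg.
Tool frame: the origin (TCP) lies at the very end of the fingers, on their centre line; the grasp point (between the pads) lies 19 mm behind it (robot.tcp_to_grasp is the distance from the TCP to the grasp point, in m); z points along the fingers, y is the direction in which the jaws open and shut (so a half turn about z gives the same grasp; the last joint's range is limited). The gripper opens to 85 mm and grips with 20 to 120 N. Pads are 22 mm wide; open, the fingers measure 114 mm over their backs; the gripper's body (76 mm by 85 mm) begins 54 mm behind the grasp point. The pads swing forward as they close: fully open they stand 13 mm farther back than shut.
Start: joints at [-1.344, 0.241, 0.005, 1.335, 0, 1.571], TCP at [0.112, -0.487, 0.231] pointing down, gripper open.
Joint ranges: [-2.72, 2.72], [-1.05, 1.87], [-1.09, 1.28], [-1.99, 2.15], [-1.42, 1.44], [-3.14, 3.14]. Speed limits (rad/s): [2.79, 2.79, 3.14, 3.14, 3.14, 3.14].

## Interface

Orientations are given as a rotation vector (axis times angle).
In Python, from rig import robot, imaging gives the robot as it stands. The module is installed in compiled form; this text tells all that it offers.
- The arm moves only by the tool jog_arm, never from a script. Its argument "deltas" is a list of rows, each a list of 6 numbers: the shift along the tool's x, y, z in mm, then the turn, a rotation vector about the tool's x, y, z in rad. In form: [[tx, ty, tz, wx, wy, wz], ...]. A call has 1 to 8 rows; each row is the pose to reach, as a shift and turn from the pose commanded when the call began, along the tool's axes at that moment; what a row does not reach only later rows make up. A row lasts 1/12 s, in which the tool goes at most 41.7 mm and 7.16 degrees, less where a joint would pass 70% of its speed; a pose out of reach is approached as far as the arm can. A call with a gripper value outside its range is refused whole. "gripper" is the finger opening in mm, from 0 to 85.4, set as the call begins (left out, the last holds). The fingers move at their own pace and stop on an object; the grip force is fixed at half the most. Time passes only in rows, so rows that repeat a pose let the fingers close. It gives the time, the measured TCP pose, the force and the opening at its end, in the units of the state.
- robot.observe(): the state, without advancing time (a new reading comes with each control period).
- imaging.capture(name): name is "side" or "top" or "wrist"; returns the picture (384x512x3 uint8, red, green, blue); there is no depth.
- imaging.get_calibration(name): a dict with "mtx" (3x3 intrinsics, pixels), "R" (3x3) and "t" (3): a world point X has camera coordinates R X + t; the wrist camera has in their place "tool_from_camera" (4x4, takes a point from camera to tool coordinates, whose origin is the TCP and whose axes are the flange's). Camera axes: x right, y down, z forward; pixel columns grow to the right and rows downward; lengths in m; the calibration is good to about 2 mm. The wrist camera is an equidistant fisheye: a pixel r from the principal point sees the ray r / f radians off the axis. A picture is of the moment at which its call begins: read the wrist's pose just before it. get_calibration takes no time and is no camera call.
- robot.job_done(): hands the job in, once; it reports no verdict.
The state is a dict: "time": time; "joint_positions": joint angles; "dq": joint speeds; "tau": joint torques, N m; "tcp_pos": TCP position; "tcp_rot": TCP orientation; "wrist_force": force on the tool from outside, world axes, zero at the start; "torque": the same for the moment, N m; "opening": finger opening in m.
Only numpy, scipy, OpenCV 4.12 (cv2) and the standard library are available. Lean on these libraries where they do the work, as an engineer would, in place of code of your own. Each camera call takes 0.05 s, during which the arm holds its last target. There are 200 camera calls.

## Working session

There is one attempt and no reset: what is moved stays moved. The work goes in short steps, Python scripts to look and compute and a tool call to move; the robot and the scene stay as the last step left them, time stands still between calls to the robot, and variables do not carry over. Pictures are saved under pics/ and viewed, about 8 in all and at most 12, crops included, and the job is handed in when it is done.

Besides the shell and the picture viewer there is one more tool, called after ">>>" as name([rows], argument=value, ...), one row to a line, values as JSON. jog_arm: Moves the arm, as the interface text tells. Its arguments: {"type":"object","properties":{"deltas":{"type":"array","items":{"type":"array","items":{"type":"number"}}},"gripper":{"type":"number"}},"required":["deltas"]}

```bash
mkdir -p pics; python3 - <<'E'
from rig import robot, imaging
import cv2, numpy as np
s=robot.observe(); print(s['time'],s['tcp_pos'],s['tcp_rot'],s['opening'])
for n in('top','side'):
    im=imaging.capture(n); cv2.imwrite(f'pics/{n}0.png',im[...,::-1])
    c=imaging.get_calibration(n); print(n,c['mtx'].tolist(),(-c['R'].T@c['t']).round(3),c['R'].round(3).tolist())
a=cv2.imread('pics/top0.png');cv2.imwrite('pics/top0b.png',cv2.resize(a,(800,600),interpolation=cv2.INTER_CUBIC))
E
```

```text
0.0 [ 0.11228965 -0.48659184  0.23041767] [-3.11937044e+00 -3.55300690e-01  3.43812335e-04] 0.0851971641409608
top [[427.221289664055, 0.0, 257.1151522682044], [0.0, 427.221289664055, 190.7542985107096], [0.0, 0.0, 1.0]] [0.486 0.026 1.263] [[-0.008, -1.0, 0.017], [-0.997, 0.007, -0.083], [0.083, -0.017, -0.996]]
side [[376.2661947005137, 0.0, 253.22968106288107], [0.0, 376.2661947005137, 186.21398092739886], [0.0, 0.0, 1.0]] [ 0.457 -0.589  0.782] [[0.973, -0.23, 0.001], [-0.172, -0.73, -0.662], [0.153, 0.644, -0.75]]
```

View pics/top0b.png

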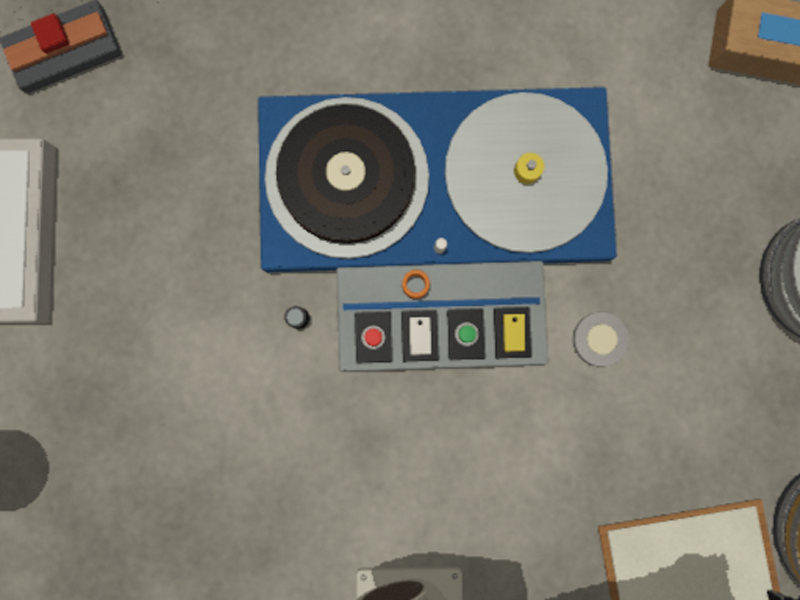

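The top view shows, from left to right, red (373,337), white with its dot at (420,322), green (467,334), and yellow with its dot at (515,320). The core is at (416,284). I'll measure these by colour.

```bash
cat > h.py <<'E'
from rig import robot, imaging
import cv2, numpy as np
def ray(n,uv,z):
    c=imaging.get_calibration(n);K,R,t=c['mtx'],np.array(c['R']),np.array(c['t'])
    d=R.T@np.linalg.inv(K)@[uv[0],uv[1],1]; o=-R.T@t
    return o+d*(z-o[2])/d[2]
def proj(n,X):
    c=imaging.get_calibration(n);p=c['mtx']@(np.array(c['R'])@X+c['t']);return p[:2]/p[2]
E
python3 - <<'E'
from h import *
a=cv2.imread('pics/top0.png');h=cv2.cvtColor(a,cv2.COLOR_BGR2HSV)
x0,y0,x1,y1=215,165,350,240
def cen(m,big=True):
    n,l,s,c=cv2.connectedComponentsWithStats(m[y0:y1,x0:x1].astype(np.uint8))
    i=1+np.argmax(s[1:,4]);return c[i]+[x0,y0],s[i,4]
H,S,V=h[...,0].astype(int),h[...,1],h[...,2]
P={}
for k,m,z in(('red',((H<6)|(H>174))&(S>150)&(V>90),.078),('green',(H>45)&(H<80)&(S>110),.078),('yellow',(H>22)&(H<35)&(S>120),.068),('white',(S<60)&(V>185),.068),('core',(H>6)&(H<18)&(S>150),.085)):
    c,ar=cen(m);P[k]=ray('top',c,z);print(k,c.round(1),ar,P[k].round(4))
d=P['green'][:2]-P['red'][:2];print('spacing',np.linalg.norm(d),'yaw',np.arctan2(d[0],-d[1]))
for k,uv in(('wdot',(420,322)),('ydot',(515,320))): print(k,ray('top',np.array(uv)*.64,.080).round(4))
cv2.imwrite('pics/top_c.png',cv2.resize(a[y0:y1,x0:x1],None,fx=5.9,fy=5.9,interpolation=cv2.INTER_CUBIC))
b=cv2.imread('pics/side0.png');cv2.imwrite('pics/side0b.png',cv2.resize(b,(800,600),interpolation=cv2.INTER_CUBIC))
for k in P: print(k,(proj('side',P[k])*800/512).round(0))
E
```

```text
red [238.6 215.5] 87 [0.5165 0.0576 0.078 ]
green [298.5 213.5] 88 [ 0.5207 -0.1087  0.078 ]
yellow [328.5 212.6] 333 [ 0.5229 -0.1942  0.068 ]
white [268.6 214.5] 253 [ 0.519  -0.0262  0.068 ]
core [266.  181.5] 132 [ 0.6099 -0.0192  0.085 ]
spacing 0.16637464432312385 yaw 0.025192763351555406
wdot [ 0.5418 -0.0264  0.08  ]
ydot [ 0.5441 -0.1955  0.08  ]
red [339. 281.]
green [361. 363.]
yellow [375. 418.]
white [350. 324.]
core [406. 303.]
```

View pics/top_c.png

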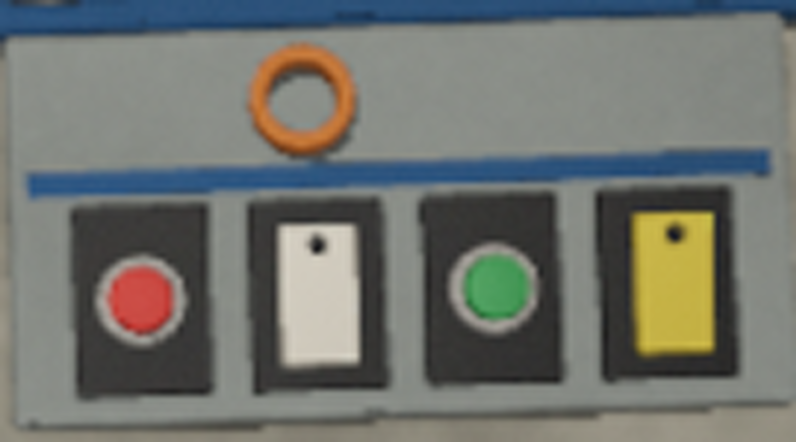

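View pics/side0b.png

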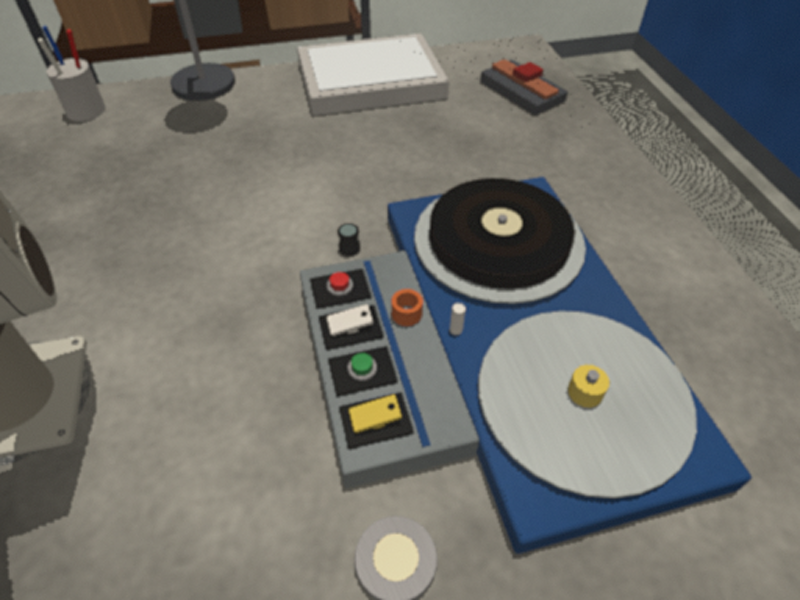

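The crop and the side view both confirm the order red, white, green, yellow. The measured 166 mm from red to green matches 2×84 mm, and the winder's yaw is about 0.025 rad. White's dot is at about (0.542,-0.026) and yellow's at (0.545,-0.195). Next I'll close the fingers and move over white.

>>> jog_arm([
  [33, -22, 0, 0, 0, 0.025],
  [66, -44, 0, 0, 0, 0.05],
  [98, -66, 0, 0, 0, 0.075],
  [131, -88, 0, 0, 0, 0.1],
  [164, -110, 0, 0, 0, 0.125],
  [197, -132, 0, 0, 0, 0.15],
  [230, -154, 0, 0, 0, 0.175],
  [262, -176, 0, 0, 0, 0.2],
], gripper=0)

```text
time: 0.77
tcp_pos: [0.3289, -0.255, 0.2311]
tcp_rot: [-3.141, -0.04, 0.0]
wrist_force: [0.7, -1.2, -0.8]
opening: -0.0002
```

```bash
cat > d.py <<'E'
import sys
from h import *
from scipy.spatial.transform import Rotation as Ro
s=robot.observe();R=Ro.from_rotvec(s['tcp_rot']).as_matrix()
print(s['time'],s['tcp_pos'],s['opening'],s['wrist_force'].round(1) if hasattr(s['wrist_force'],'round') else s['wrist_force']);print(R.round(3).tolist())
for a in sys.argv[1:]:
    X=np.array([float(v) for v in a.split('/')]);print(a,(R.T@(X-s['tcp_pos'])*1000).round(1))
E
python3 d.py .544/-.0264/.11
```

```text
0.7667 [ 0.32888267 -0.25499007  0.23109577] -0.00020928977786501918 [ 0.7 -1.2 -0.8]
[[1.0, 0.025, -0.0], [0.025, -1.0, 0.0], [-0.0, -0.0, -1.0]]
.544/-.0264/.11 [ 220.9 -223.   121.1]
```

>>> jog_arm([
  [27, -28, 10],
  [55, -56, 25],
  [83, -84, 40],
  [110, -111, 55],
  [138, -139, 70],
  [166, -167, 85],
  [194, -195, 103],
  [221, -223, 121],
])

```text
schema error: expected 6 numbers
```

>>> jog_arm([
  [27, -28, 10, 0, 0, 0],
  [55, -56, 25, 0, 0, 0],
  [83, -84, 40, 0, 0, 0],
  [110, -111, 55, 0, 0, 0],
  [138, -139, 70, 0, 0, 0],
  [166, -167, 85, 0, 0, 0],
  [194, -195, 103, 0, 0, 0],
  [221, -223, 121, 0, 0, 0],
])

```text
time: 1.43
tcp_pos: [0.541, -0.0296, 0.1114]
tcp_rot: [3.141, 0.043, -0.0]
wrist_force: [-0.0, -1.1, 0.0]
opening: -0.0
```

>>> jog_arm([
  [0, 0, 0, 0, 0, 0],
  [0, 0, 0, 0, 0, 0],
])

```text
time: 1.6
tcp_pos: [0.5393, -0.0296, 0.11]
tcp_rot: [-3.141, -0.048, 0.008]
wrist_force: [-0.6, -1.0, 0.1]
opening: -0.0004
```

```bash
python3 d.py .544/-.0264/.085; python3 - <<'E'
from h import *
b=imaging.capture('side')[...,::-1]; cv2.imwrite('pics/side1.png',cv2.resize(b[140:300,170:330],(600,600),interpolation=cv2.INTER_CUBIC))
E
```

```text
1.6 [ 0.5392836  -0.02962477  0.10999886] -0.00044428730593539905 [-0.6 -1.   0.1]
[[1.0, 0.03, -0.005], [0.03, -1.0, 0.0], [-0.005, -0.0, -1.0]]
.544/-.0264/.085 [ 4.9 -3.1 25. ]
```

View pics/side1.png

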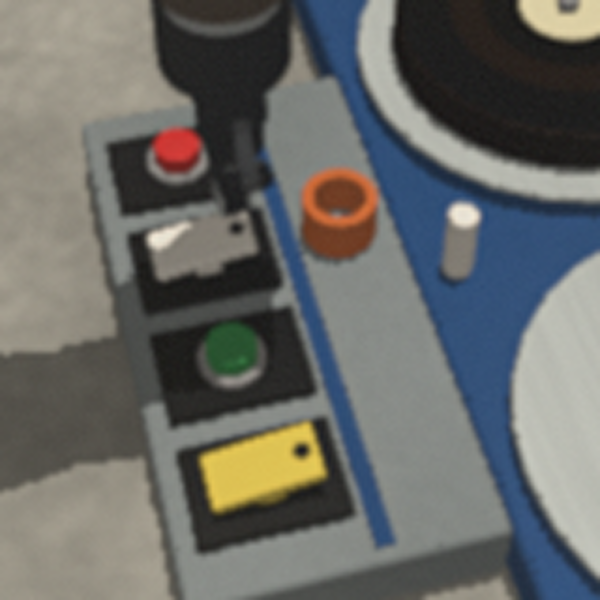

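The side crop shows the closed fingertips at (235,205), right above the white dot at (238,228), and clear of red and the core. I'll correct by 5 and -3 mm and start the press.

>>> jog_arm([
  [5, -3, 8, 0, 0, 0],
  [5, -3, 16, 0, 0, 0],
  [5, -3, 24, 0, 0, 0],
  [5, -3, 26, 0, 0, 0],
  [5, -3, 28, 0, 0, 0],
  [5, -3, 30, 0, 0, 0],
  [5, -3, 32, 0, 0, 0],
  [5, -3, 34, 0, 0, 0],
])

```text
time: 2.32
tcp_pos: [0.5455, -0.0285, 0.079]
tcp_rot: [3.141, 0.042, 0.003]
wrist_force: [0.6, -0.4, 3.3]
opening: 0.0001
```

Contact at about 3 N, near z = 0.079. I'll keep pressing.

>>> jog_arm([
  [0, 0, 1, 0, 0, 0],
  [0, 0, 2, 0, 0, 0],
  [0, 0, 3, 0, 0, 0],
  [0, 0, 4, 0, 0, 0],
  [0, 0, 5, 0, 0, 0],
  [0, 0, 6, 0, 0, 0],
  [0, 0, 6, 0, 0, 0],
  [0, 0, 6, 0, 0, 0],
])

```text
time: 2.98
tcp_pos: [0.5471, -0.0284, 0.0736]
tcp_rot: [3.141, 0.042, 0.007]
wrist_force: [3.9, -1.2, 5.4]
opening: 0.0001
```

>>> jog_arm([
  [0, 0, 1, 0, 0, 0],
  [0, 0, 2, 0, 0, 0],
  [0, 0, 3, 0, 0, 0],
  [0, 0, 3, 0, 0, 0],
  [0, 0, 3, 0, 0, 0],
])

```text
time: 3.4
tcp_pos: [0.5475, -0.0285, 0.0722]
tcp_rot: [3.141, 0.042, 0.01]
wrist_force: [1.9, -1.4, 14.1]
opening: -0.0004
```

>>> jog_arm([
  [0, 0, 2, 0, 0, 0],
  [0, 0, 3, 0, 0, 0],
  [0, 0, 3, 0, 0, 0],
])

```text
time: 3.65
tcp_pos: [0.5476, -0.0284, 0.0719]
tcp_rot: [3.141, 0.042, 0.012]
wrist_force: [-3.8, -1.1, 28.5]
opening: 0.0001
```

>>> jog_arm([
  [0, 0, -10, 0, 0, 0],
  [0, 0, -25, 0, 0, 0],
  [0, 0, -40, 0, 0, 0],
  [0, 0, -50, 0, 0, 0],
  [0, 0, -50, 0, 0, 0],
  [0, 0, -50, 0, 0, 0],
])

```text
time: 4.15
tcp_pos: [0.5443, -0.028, 0.116]
tcp_rot: [-3.141, -0.042, 0.002]
wrist_force: [0.0, 0.9, 0.2]
opening: -0.0003
```

```bash
python3 d.py .548/-.195/.11
```

```text
4.15 [ 0.54430766 -0.02801735  0.11597386] -0.00031315357994039973 [0.  0.9 0.2]
[[1.0, 0.027, -0.001], [0.027, -1.0, 0.0], [-0.001, -0.0, -1.0]]
.548/-.195/.11 [ -0.8 167.    5.9]
```

White hit its stop: 28 N with no further travel. Next I'll move over yellow and check white there.

>>> jog_arm([
  [0, 25, 0, 0, 0, 0],
  [0, 55, 0, 0, 0, 0],
  [0, 90, 0, 0, 0, 0],
  [0, 125, 0, 0, 0, 0],
  [0, 150, 0, 0, 0, 0],
  [0, 167, 4, 0, 0, 0],
  [0, 167, 6, 0, 0, 0],
  [0, 167, 6, 0, 0, 0],
])

```text
time: 4.82
tcp_pos: [0.5476, -0.1953, 0.108]
tcp_rot: [-3.139, -0.039, 0.007]
wrist_force: [-0.2, 0.8, -0.6]
opening: 0.0001
```

```bash
python3 d.py .548/-.195/.082; python3 - <<'E'
from h import *
b=imaging.capture('side')[...,::-1]; cv2.imwrite('pics/side2.png',cv2.resize(b[140:300,170:330],(600,600),interpolation=cv2.INTER_CUBIC))
E
```

```text
4.8167 [ 0.54764396 -0.19533525  0.10803216] 0.00010419262822864407 [-0.2  0.8 -0.6]
[[1.0, 0.025, -0.004], [0.025, -1.0, 0.002], [-0.004, -0.002, -1.0]]
.548/-.195/.082 [ 0.5 -0.3 26. ]
```

View pics/side2.png

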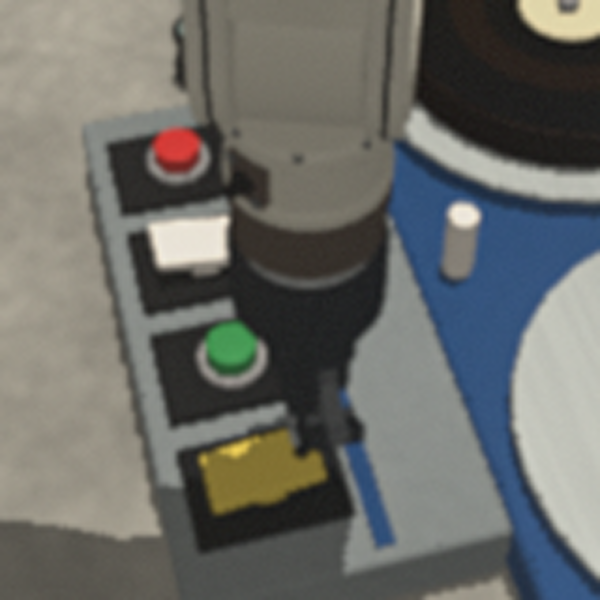

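The white rocker now tilts the other way, its near end raised at (150,225), so it is on. The fingertips are over the yellow dot at (302,450), so I'll press it.

>>> jog_arm([
  [-1, 0, 10, 0, 0, 0],
  [-1, 0, 20, 0, 0, 0],
  [-1, 0, 27, 0, 0, 0],
  [-1, 0, 30, 0, 0, 0],
  [-1, 0, 32, 0, 0, 0],
  [-1, 0, 34, 0, 0, 0],
  [-1, 0, 36, 0, 0, 0],
  [-1, 0, 37, 0, 0, 0],
])

```text
time: 5.53
tcp_pos: [0.5495, -0.1945, 0.0743]
tcp_rot: [-3.14, -0.043, -0.004]
wrist_force: [1.3, 3.6, 6.4]
opening: -0.0003
```

>>> jog_arm([
  [0, 0, 1, 0, 0, 0],
  [0, 0, 2, 0, 0, 0],
  [0, 0, 3, 0, 0, 0],
  [0, 0, 4, 0, 0, 0],
  [0, 0, 4, 0, 0, 0],
  [0, 0, 4, 0, 0, 0],
])

```text
time: 6.03
tcp_pos: [0.5501, -0.1945, 0.0726]
tcp_rot: [-3.141, -0.043, -0.008]
wrist_force: [-2.0, 4.7, 14.6]
opening: 0.0
```

>>> jog_arm([
  [0, 0, 2, 0, 0, 0],
  [0, 0, 3, 0, 0, 0],
  [0, 0, 4, 0, 0, 0],
  [0, 0, 4, 0, 0, 0],
])

```text
time: 6.37
tcp_pos: [0.5502, -0.1946, 0.0721]
tcp_rot: [3.141, 0.043, 0.011]
wrist_force: [-8.5, 8.0, 32.7]
opening: -0.0
```

>>> jog_arm([
  [0, 0, -10, 0, 0, 0],
  [0, 0, -25, 0, 0, 0],
  [0, 0, -40, 0, 0, 0],
  [0, 0, -50, 0, 0, 0],
  [0, 0, -50, 0, 0, 0],
  [0, 0, -50, 0, 0, 0],
])

```text
time: 6.87
tcp_pos: [0.5486, -0.1955, 0.1156]
tcp_rot: [3.141, 0.042, 0.001]
wrist_force: [-0.6, 0.1, -1.1]
opening: 0.0
```

```bash
python3 d.py .5207/-.1095/.11
```

```text
6.8667 [ 0.54858169 -0.19554728  0.11560332] 2.7450047035955178e-05 [-0.6  0.1 -1.1]
[[1.0, 0.027, 0.001], [0.027, -1.0, -0.001], [0.001, 0.001, -1.0]]
.5207/-.1095/.11 [-25.6 -86.8   5.5]
```

>>> jog_arm([
  [-8, -25, 0, 0, 0, 0],
  [-17, -55, 0, 0, 0, 0],
  [-26, -80, 0, 0, 0, 0],
  [-26, -87, 3, 0, 0, 0],
  [-26, -87, 6, 0, 0, 0],
  [-26, -87, 6, 0, 0, 0],
])

```text
time: 7.37
tcp_pos: [0.5195, -0.1089, 0.108]
tcp_rot: [3.141, 0.043, -0.003]
wrist_force: [0.1, -0.2, 0.3]
opening: 0.0
```

```bash
python3 d.py .5207/-.1095/.078; python3 - <<'E'
from h import *
b=imaging.capture('side')[...,::-1]; cv2.imwrite('pics/side3.png',cv2.resize(b[140:300,170:330],(600,600),interpolation=cv2.INTER_CUBIC))
E
```

```text
7.3667 [ 0.51946158 -0.10885171  0.10802335] 4.4337072877690644e-05 [ 0.1 -0.2  0.3]
[[1.0, 0.028, -0.002], [0.028, -1.0, -0.0], [-0.002, 0.0, -1.0]]
.5207/-.1095/.078 [ 1.3  0.7 30. ]
```

View pics/side3.png

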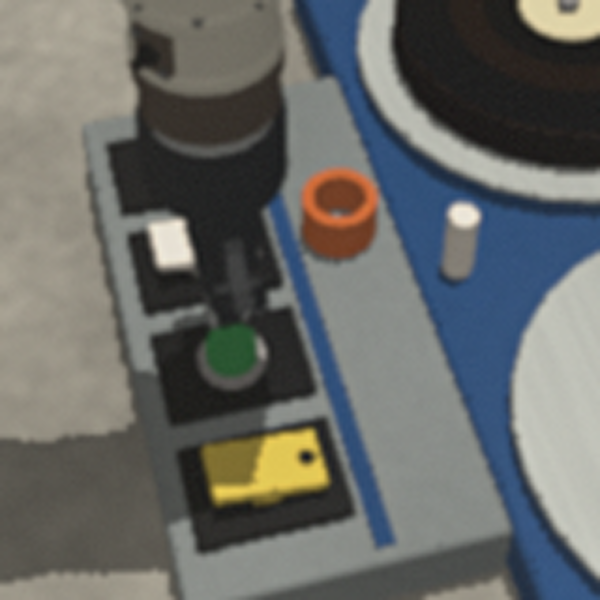

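Yellow has flipped: its near edge rose from about (200,460) to (205,440) and its dot end went down. The fingers are over green, so I'll press and hold it.

>>> jog_arm([
  [1, 1, 10, 0, 0, 0],
  [1, 1, 20, 0, 0, 0],
  [1, 1, 28, 0, 0, 0],
  [1, 1, 32, 0, 0, 0],
  [1, 1, 35, 0, 0, 0],
  [1, 1, 37, 0, 0, 0],
  [1, 1, 39, 0, 0, 0],
  [1, 1, 40, 0, 0, 0],
])

```text
time: 8.08
tcp_pos: [0.5205, -0.1105, 0.0718]
tcp_rot: [3.14, 0.041, -0.0]
wrist_force: [-9.9, -0.2, 24.4]
opening: -0.0002
```

>>> jog_arm([
  [0, 0, 1, 0, 0, 0],
  [0, 0, 2, 0, 0, 0],
  [0, 0, 3, 0, 0, 0],
  [0, 0, 3, 0, 0, 0],
  [0, 0, 3, 0, 0, 0],
  [0, 0, 3, 0, 0, 0],
  [0, 0, 3, 0, 0, 0],
  [0, 0, 3, 0, 0, 0],
])

```text
time: 8.75
tcp_pos: [0.5205, -0.1106, 0.0716]
tcp_rot: [3.139, 0.041, 0.003]
wrist_force: [-14.0, 0.6, 34.1]
opening: -0.0
```

Green is bottomed out at z = 0.0716 with 34 N. I'll hold it a little longer, then release and raise.

>>> jog_arm([
  [0, 0, 0, 0, 0, 0],
  [0, 0, 0, 0, 0, 0],
  [0, 0, 0, 0, 0, 0],
  [0, 0, 0, 0, 0, 0],
  [0, 0, 0, 0, 0, 0],
  [0, 0, 0, 0, 0, 0],
])

```text
time: 9.25
tcp_pos: [0.5205, -0.1106, 0.0716]
tcp_rot: [3.139, 0.041, 0.003]
wrist_force: [-12.7, 0.0, 34.2]
opening: 0.0003
```

>>> jog_arm([
  [0, 0, -10, 0, 0, 0],
  [0, 0, -30, 0, 0, 0],
  [0, 0, -60, 0, 0, 0],
  [0, 0, -90, 0, 0, 0],
  [-20, 0, -120, 0, 0, 0],
  [-50, 0, -150, 0, 0, 0],
  [-85, 0, -160, 0, 0, 0],
  [-120, 0, -160, 0, 0, 0],
])

```text
time: 9.92
tcp_pos: [0.4023, -0.1135, 0.2296]
tcp_rot: [3.139, 0.043, 0.011]
wrist_force: [0.2, -0.6, -0.2]
opening: 0.0001
```

>>> jog_arm([
  [-20, 30, 0, 0, 0, 0],
  [-40, 65, 0, 0, 0, 0],
  [-60, 100, 0, 0, 0, 0],
  [-60, 135, 0, 0, 0, 0],
  [-60, 170, 0, 0, 0, 0],
  [-60, 200, 0, 0, 0, 0],
  [-60, 200, 0, 0, 0, 0],
  [-60, 200, 0, 0, 0, 0],
])

```text
time: 10.58
tcp_pos: [0.3462, -0.3157, 0.226]
tcp_rot: [-3.141, -0.038, 0.0]
wrist_force: [0.2, 0.7, -0.8]
opening: 0.0
```

```bash
python3 d.py; python3 - <<'E'
from h import *
a=imaging.capture('top')[...,::-1];b=imaging.capture('side')[...,::-1]
A=cv2.resize(a[130:270,160:420],(700,377),interpolation=cv2.INTER_CUBIC)
cv2.imwrite('pics/top4.png',A)
cv2.imwrite('pics/side4.png',cv2.resize(b[140:300,170:330],(600,600),interpolation=cv2.INTER_CUBIC))
a0=cv2.imread('pics/top0.png')
for k,(x0,y0,x1,y1) in dict(loupe=(175,185,205,220),tin=(360,190,410,245),core=(250,168,282,196)).items():
    g=[cv2.cvtColor(np.ascontiguousarray(i[y0:y1,x0:x1]),cv2.COLOR_BGR2GRAY).astype(np.float32) for i in(a0,a)]
    print(k,cv2.phaseCorrelate(*g),np.abs(g[0]-g[1]).max())
E
```

```text
10.5833 [ 0.34623934 -0.31572135  0.22600574] 1.459782143444548e-05 [ 0.2  0.7 -0.8]
[[1.0, 0.024, -0.0], [0.024, -1.0, 0.001], [-0.0, -0.001, -1.0]]
loupe ((-0.056974296607331, -0.11419277510648485), 0.9990345124845151) 5.0
tin ((-0.00120435573815314, 0.005418161537669164), 0.9947883928616842) 6.0
core ((-0.028765679576839176, 0.03061748768270256), 0.9462237514555454) 6.0
```

View pics/side4.png

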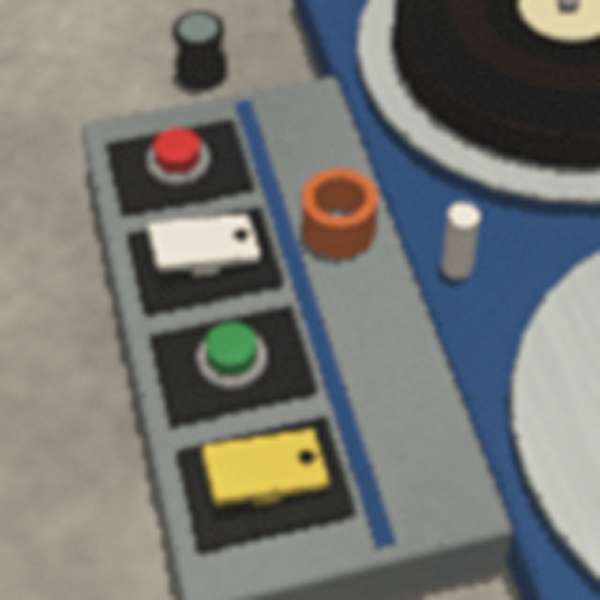

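View pics/top4.png

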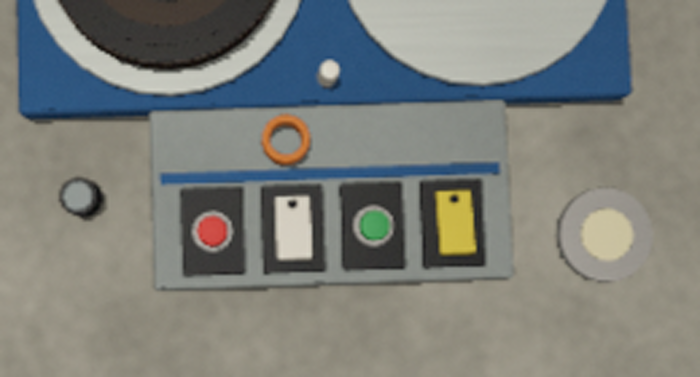

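Both rockers are tilted dot-down: white's dot is at (241,235) and yellow's at (306,457) in the side crop. Green (231,348) and red (177,150) are up. The core, loupe and tin show less than 0.15 px of shift, and the arm is clear. I'll hand in the job.

```bash
python3 -c "
from rig import robot
print(robot.job_done())"
```

```text
the job is handed in; nothing more can be done
None
```

The winder was started in the required order and the job is handed in, with the robot's clock at about 10.7 s of the 38 s allowed.

- **White rocker (power):** I pressed it until it stopped moving at 28 N.
- **Yellow rocker (brake release):** I pressed it until it stopped moving at 33 N.
- **Green button (start):** I pushed it to its stop (z about 0.0716 m, 34 N), held it for about 1.2 s and released it.

In the last pictures both rockers are tilted dot-down and the green and red buttons look up. The core, loupe and tin shifted less than 0.15 px from the first picture. The arm is clear of everything, with wrist force near zero.

The joint values can't be read directly, so the rocker and button states rest on contact forces, tool heights and the pictures. None of the checks disagreed. One jog call was refused for its format before any motion, and I sent it again correctly.

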